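# Pack the instrument kit into its case

## Robot

A 6-joint arm with a two-finger parallel gripper is mounted at the origin on the work surface. World frame = base frame: x ahead of the robot, y to its left, z up, the work surface at z = 0. Lengths are in mm, angles in rad, forces in N, time in s.
With the tool pointing down it reaches from about 300 to 775 mm from the base axis. Payload 14.6 kg.
Tool frame: the origin (TCP) lies at the very end of the fingers, on their centre line; the grasp point (between the pads) lies 19 mm behind it; z points along the fingers, y is the line along which they close (so a half turn about z gives the same grasp; the last joint's range is limited). The gripper opens to 94 mm and grips with 3 to 60 N. Pads are 16 mm wide; open, the fingers measure 119 mm over their backs; the gripper's body (75 mm by 177 mm) begins 78 mm behind the grasp point.
Start: joints at [1.24, 0.3, 1.521, -0, 1.321, -0.067], TCP at [143.411, 530.964, 205.446] pointing down, gripper open.
Joint ranges: [-3.03, 3.03], [-0.79, 2.21], [0.23, 2.52], [-1.04, 4.18], [0, 3.07], [-2.55, 2.55]. Speed limits (rad/s): [2.22, 2.22, 2.57, 3.14, 3.14, 3.14].

## Interface

Orientations are given as [roll, pitch, yaw] about the fixed x, y, z axes, in that order (R = Rz(yaw) Ry(pitch) Rx(roll)).
In Python, from cell import manip gives the robot as it stands.
- The arm moves only by the tool servo_tool, never from a script. Its argument "motion" is a list that holds one entry, the list of rows, each a list of 7 numbers: the shift along the world's x, y, z as a fraction of full scale, then the turn, a rotation vector about the world's x, y, z as a fraction of full scale, then the closure, from 0 (fully open) to 1 (shut). In form: [[[x, y, z, rx, ry, rz, gripper], ...]]. A call has 1 to 10 rows; each row is the pose to reach, as a shift and turn from the pose commanded when the call began, turning the shorter way round; what a row does not reach only later rows make up. Full scale, the value 1, is 0.5 m for a shift and pi rad for a turn. A row lasts 1/10 s, in which the tool goes at most 50 mm and 8.59 degrees, less where a joint would pass 70% of its speed; a pose out of reach is approached as far as the arm can. A call with a number of a shift or a turn outside -1 to 1 is refused whole. A call with a gripper value outside its range is refused whole. The fingers move at their own pace and stop on an object; "newtons" is the grip in N (left out, the last holds). Time passes only in rows, so rows that repeat a pose let the fingers close. It gives the time, the measured TCP pose, the force, the opening and the grip force at its end, in the units of the state.
- manip.read_state(): the state, without advancing time (a new reading comes with each control period).
- manip.camera(name): name is "scene" or "top"; returns a dict with "frame" (384x512x3 uint8, red, green, blue), "range_z" (384x512 float32, mm along the optical axis (not along the pixel's ray), 0 where there is no reading), "vfov" (degrees; the focal length in pixels is half the picture's height over the tangent of half this angle, whatever the lens; pixels are square), "cx", "cy" (the principal point, pixels), "cam_to_world" (4x4, takes a point from camera to world coordinates). Camera axes: x right, y down, z forward; pixel columns grow to the right and rows downward; lengths in mm; the calibration is good to about 2 mm. A picture is of the moment at which its call begins.
- manip.sign_off(): hands the job in; it is judged then, once.
The state is a dict: "clock": time; "joints": joint angles; "qd": joint speeds; "effort": joint torques, N m; "eef_pos": TCP position; "eef_rot": TCP orientation; "wrist_force": force on the tool from outside, world axes, zero at the start; "moment": the same for the moment, N m; "finger_gap": finger opening in mm; "finger_force": force on a finger pad.
Only numpy, scipy, OpenCV 4.12 (cv2) and the standard library are available. Lean on these libraries where they do the work, as an engineer would, in place of code of your own. Each camera call takes 0.05 s, during which the arm holds its last target. There are 200 camera calls.

## Task

Pack the trackball pod, the antenna, the battery pack and the radio module from the bench into the open equipment case, each into the foam pocket cut to its own shape and size, upright and flat on the pocket's floor. Set them down gently rather than dropping them, and leave the mug and the roll of tape where they are.

Things in the scene. Friction and masses are not known exactly. Their poses are not given: they have to be found in the camera images.
- pod: Trackball pod: round black housing, 62 mm in diameter with a straight wall up to 34 mm and a bevelled top at 38 mm, a red ball showing in a steel ring on top (50 mm high in all). Origin: centre of its underside, z up; about 0.2 kg.
- antenna: Survey antenna: white plastic upright cylinder, 44 mm in diameter, 60 mm high, straight wall up to 47 mm, domed top. Origin: centre of its underside, z up; about 0.12 kg.
- battery: Battery pack: dark grey slab 92 mm long (its x), 58 mm wide (its y), 44 mm high, brass contacts on top. Origin: centre of its underside, z up; about 0.4 kg.
- module: Radio module: aluminium box with black end plates, 70 mm long (its x), 40 mm wide (its y), 40 mm high; two brass sockets stick out 10 mm from its +x end, 28 mm above its underside (they pass over the foam). Origin: centre of the underside of the box, sockets not counted, z up; about 0.2 kg.
- pocket_pod: Dark hard-foam block, 124 x 110 mm, one of four filling the open black case in changing order; its flat top is 40 mm above the table, level with the case rim. In its middle: the pocket for the trackball pod: round, 78 mm in diameter, 14 mm deep, upright walls, blue floor. Origin: centre of the pocket's floor, z up, x along the block's long side.
- pocket_antenna: Dark hard-foam block, 124 x 110 mm, one of four filling the open black case in changing order; its flat top is 40 mm above the table, level with the case rim. In its middle: the pocket for the antenna: round, 60 mm in diameter, 14 mm deep, upright walls, blue floor. Origin: centre of the pocket's floor, z up, x along the block's long side.
- pocket_battery: Dark hard-foam block, 124 x 110 mm, one of four filling the open black case in changing order; its flat top is 40 mm above the table, level with the case rim. In its middle: the pocket for the battery pack: rectangular, 108 mm (its x) by 74 mm (its y), 14 mm deep, upright walls, blue floor. Origin: centre of the pocket's floor, z up, x along the long side; either way round will do.
- pocket_module: Dark hard-foam block, 124 x 110 mm, one of four filling the open black case in changing order; its flat top is 40 mm above the table, level with the case rim. In its middle: the pocket for the radio module: rectangular, 86 mm (its x) by 56 mm (its y), 14 mm deep, upright walls, blue floor. Origin: centre of the pocket's floor, z up, x along the long side; either way round will do.
- mug: White mug, 80 mm in diameter, 95 mm high, standing on the robot's right; not part of the job. Origin: centre of its underside.
- tape_roll: Beige roll of masking tape lying flat, 90 mm in diameter, 36 mm high, beyond the kit; not part of the job. Origin: centre of its underside.
Mind the look-alikes: they are no part of the job. Leave any blue or orange look-alike of the module alone.

How it is judged (in metres and radians):
At the end, for the whole second after the job is handed in: The trackball pod, antenna, battery pack and radio module each rest in their own pocket: centre within 13 mm of the pocket's centre, underside within 4 mm of the pocket's floor, upright within 0.1 rad, and at rest (horizontal distance between pod and pocket_pod below 0.013 m and z of pod in the frame of pocket_pod below 0.004 m and angle between each of pod, antenna, battery, module's own z axis and vertical below 0.1 rad and linear speed of each of pod, antenna, battery, module below 0.02 m/s and horizontal distance between antenna and pocket_antenna below 0.013 m and z of antenna in the frame of pocket_antenna below 0.004 m and horizontal distance between battery and pocket_battery below 0.013 m and z of battery in the frame of pocket_battery below 0.004 m and horizontal distance between module and pocket_module below 0.013 m and z of module in the frame of pocket_module below 0.004 m); the robot touches nothing.
It fails at once if the trackball pod is dropped into the case (it comes down on its pocket faster than 0.7 m/s, as after a fall of over 25 mm) (distance between pod and pocket_pod below 0.06 m and linear speed of pod above 0.7 m/s).
It fails at once if the antenna is dropped into the case (it comes down on its pocket faster than 0.7 m/s, as after a fall of over 25 mm) (distance between antenna and pocket_antenna below 0.06 m and linear speed of antenna above 0.7 m/s).
It fails at once if the battery pack is dropped into the case (it comes down on its pocket faster than 0.7 m/s, as after a fall of over 25 mm) (distance between battery and pocket_battery below 0.06 m and linear speed of battery above 0.7 m/s).
It fails at once if the radio module is dropped into the case (it comes down on its pocket faster than 0.7 m/s, as after a fall of over 25 mm) (distance between module and pocket_module below 0.06 m and linear speed of module above 0.7 m/s).
It fails at once if the mug or the roll of tape is shifted by more than 30 mm (distance of any of mug, tape_roll from where it was at the start of the episode above 0.03 m).
It also fails if it takes over 104 s, if anything falls off the work surface, if the arm or the gripper's body presses on something with over 40 N, if the wrist force passes 120 N, or if a joint passes its speed limit or range.

## Working session

There is one attempt and no reset: what is moved stays moved. The work goes in short steps, Python scripts to look and compute and a tool call to move; the robot and the scene stay as the last step left them, time stands still between calls to the robot, and variables do not carry over. Pictures are saved under pics/ and viewed, at most 14 in all, crops included, and the job is handed in when it is done.

Besides the shell and the picture viewer there is one more tool, called after "Emit:" as name(argument=value, ...), one argument or row to a line, values as JSON. servo_tool: Moves the arm, as the interface text tells. Its arguments: {"type":"object","properties":{"motion":{"type":"array"},"newtons":{"type":"number"}},"required":["motion"]}

```bash
mkdir -p pics; cat > h.py <<'E'
import numpy as np, cv2
from cell import manip
def shot(n):
    c=manip.camera(n); np.savez('%s.npz'%n,**{k:np.array(v) for k,v in c.items()}); return c
def world(c):
    f=192/np.tan(np.radians(float(c['vfov'])/2)); z=c['range_z'].astype(float)
    v,u=np.mgrid[:384,:512]
    p=np.stack([(u-c['cx'])*z/f,(v-c['cy'])*z/f,z,np.ones_like(z)],-1)@np.array(c['cam_to_world']).T
    return p[...,:3]
E
python3 - <<'E'
from h import *
for n in('top','scene'):
    c=shot(n); cv2.imwrite(f'pics/{n}0.png',cv2.resize(c['frame'][...,::-1],(768,576),interpolation=cv2.INTER_CUBIC)); print(n,c['vfov'],c['cx'],c['cy'],np.round(c['cam_to_world'],3))
print(manip.read_state())
E
```

```text
top 53.37670421557629 251.29701161119172 188.8422512017429 [[ 1.60000e-02 -9.82000e-01  1.88000e-01  3.06909e+02]
 [-1.00000e+00 -2.00000e-02 -1.80000e-02 -1.08223e+02]
 [ 2.10000e-02 -1.88000e-01 -9.82000e-01  1.16481e+03]
 [ 0.00000e+00  0.00000e+00  0.00000e+00  1.00000e+00]]
scene 42.631201906875596 257.1778543702962 191.07231639299712 [[ 1.170000e-01  6.750000e-01 -7.280000e-01  1.477201e+03]
 [ 9.930000e-01 -8.000000e-02  8.600000e-02 -2.158300e+02]
 [-0.000000e+00 -7.330000e-01 -6.800000e-01  8.998920e+02]
 [ 0.000000e+00  0.000000e+00  0.000000e+00  1.000000e+00]]
{'clock': 0.1, 'joints': array([ 1.24041729e+00,  3.00415937e-01,  1.52153179e+00,  9.59129153e-06,
        1.32071551e+00, -6.66086723e-02]), 'qd': array([ 0.00192579, -0.00136391, -0.00109622, -0.00073182, -0.0008645 ,
       -0.0008209 ]), 'effort': array([ 8.53173078e-04, -5.32644475e+01, -3.53285444e+01,  7.09688198e-02,
        2.32526445e-02, -5.02803039e-05]), 'eef_pos': array([143.32246208, 530.7434463 , 204.93744312]), 'eef_rot': array([-3.14052506e+00, -8.05276410e-05,  2.87781986e+00]), 'wrist_force': array([-0.25218629,  0.57436682,  0.37259793]), 'moment': array([ 0.01543427,  0.00275245, -0.04371965]), 'finger_force': 0.0, 'finger_gap': 93.767897865105}
```

View pics/top0.png

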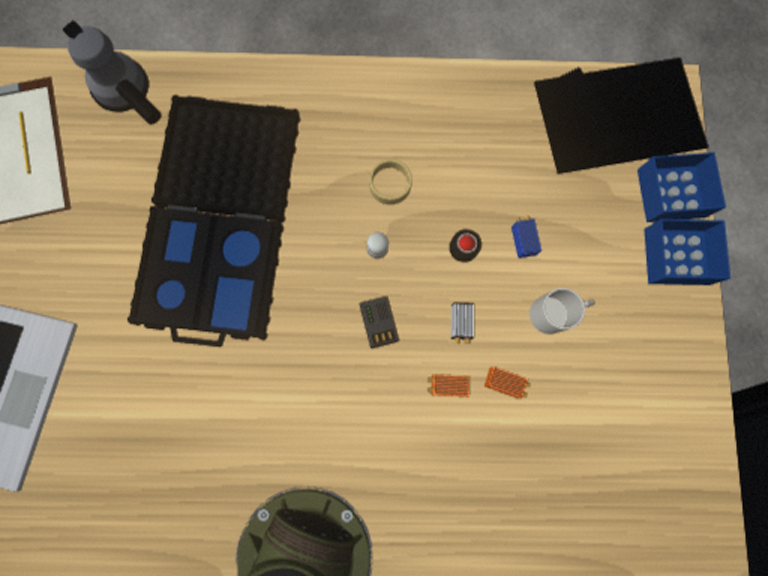

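View pics/scene0.png

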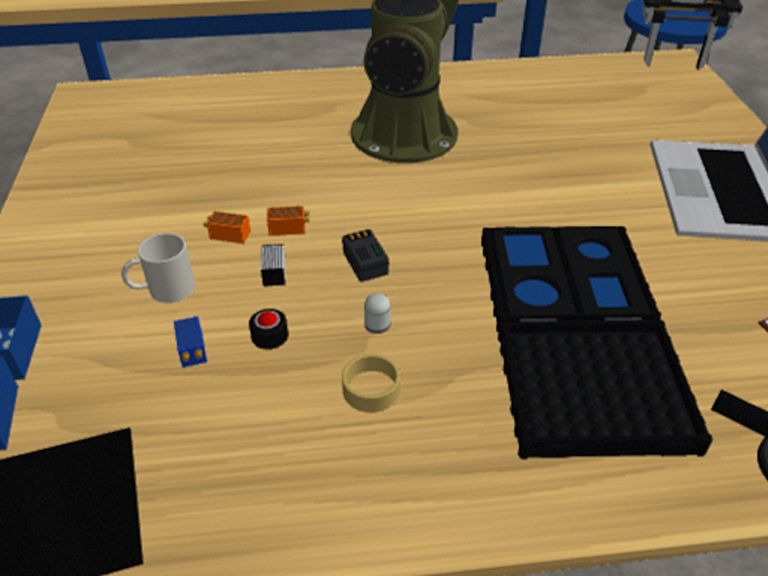

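```bash
cat >> h.py <<'E'
def plane(c,uv,z):
    f=192/np.tan(np.radians(float(c['vfov'])/2)); M=np.array(c['cam_to_world'])
    uv=np.atleast_2d(uv).astype(float); d=np.c_[(uv[:,0]-c['cx'])/f,(uv[:,1]-c['cy'])/f,np.ones(len(uv))]@M[:3,:3].T
    return (M[:3,3]+d*((z-M[2,3])/d[:,2])[:,None])[:,:2]
def pockets(n):
    c=dict(np.load('%s.npz'%n)); F=c['frame'].astype(int); W=world(c)
    m=((F[...,2]>F[...,0]+40)&(F[...,2]>70)&(W[...,1]>50)).astype(np.uint8)
    k,l,s,_=cv2.connectedComponentsWithStats(m)
    for i in range(1,k):
        if s[i,4]<150: continue
        v,u=np.nonzero(l==i); p=plane(c,np.c_[u,v],33); r=cv2.minAreaRect(p.astype(np.float32))
        print(n,'pocket',s[i],p.mean(0).round(1),'rect',np.round(r[0],1),np.round(r[1],1),round(r[2],1),'z',np.median(W[l==i][:,2]).round(1))
def objs(n,zmin=15):
    c=dict(np.load('%s.npz'%n)); W=world(c)
    m=((W[...,2]>zmin)&(W[...,2]<150)&(c['range_z']>0)&(W[...,1]<60)&(W[...,1]>-420)&(W[...,0]>170)&(W[...,0]<640)).astype(np.uint8)
    k,l,s,_=cv2.connectedComponentsWithStats(m)
    for i in range(1,k):
        if s[i,4]<40: continue
        P=W[l==i]; zt=np.percentile(P[:,2],90); T=P[P[:,2]>zt-8]; r=cv2.minAreaRect(T[:,:2].astype(np.float32))
        print(n,'obj',s[i],'ztop',zt.round(1),'mean',T.mean(0).round(1),'rect',np.round(r[0],1),np.round(r[1],1),round(r[2],1),'rgb',c['frame'][l==i].mean(0).round())
E
python3 - <<'E'
from h import *
for n in('top','scene'):
    pockets(n); objs(n)
    c=dict(np.load(n+'.npz')); W=world(c)
    print('table z',[np.median(W[a:a+12,b:b+12,2]).round(1) for a,b in((260,240),(260,400),(110,230),(110,330),(290,120))])
c=dict(np.load('top.npz'))
a=cv2.resize(c['frame'][140:270,230:400,::-1],(765,585),interpolation=cv2.INTER_CUBIC); cv2.imwrite('pics/crop.png',a)
a=cv2.resize(c['frame'][125:235,80:205,::-1],(625,550),interpolation=cv2.INTER_CUBIC); cv2.imwrite('pics/case.png',cv2.convertScaleAbs(a,alpha=2))
E
```

```text
top pocket [110 147  21  28 449] [603.5 271.4] rect [603.8 271.5] [51.1 83.7] 84.4 z 27.5
top pocket [149 154  24  24 460] [591.4 148.2] rect [590.8 148.3] [72.4 69.6] 3.2 z 27.7
top pocket [141 185  28  35 779] [479.  159.1] rect [479.2 158.8] [70.3 99.8] 84.6 z 27.4
top pocket [105 187  18  19 272] [494.2 282.3] rect [494.  282.1] [54.9 50.3] 4.5 z 27.5
top obj [300 153  21  21 335] ztop 47.9 mean [ 610.2 -310.4   44.3] rect [ 610.7 -310.6] [52.6 53.5] 89.2 rgb [94. 60. 50.]
top obj [343 153   5  13  42] ztop 42.9 mean [ 626.5 -417.5   40.7] rect [ 624.5 -418.6] [31.3  5.1] 9.0 rgb [ 52.  70. 142.]
top obj [245 155  14  16 195] ztop 62.2 mean [ 604.7 -127.8   59.5] rect [ 604.2 -127.5] [39.2 37.2] 88.7 rgb [155. 156. 148.]
top obj [240 197  26  35 618] ztop 48.4 mean [ 447.2 -133.5   45.7] rect [ 447.8 -133.3] [91.8 57.9] 15.6 rgb [72. 66. 55.]
top obj [301 201  15  28 371] ztop 44.2 mean [ 453.1 -300.5   41.7] rect [ 452.2 -300.1] [38.7 74.4] 88.4 rgb [137. 135. 131.]
top obj [324 244  27  21 368] ztop 44.4 mean [ 333.3 -384.6   41.8] rect [ 333.5 -385.7] [71.  40.3] 71.6 rgb [159
[... 961 characters left out ...]
 ztop 41.3 mean [ 336.4 -384.1   38.9] rect [ 334.7 -385. ] [71.  45.2] 69.4 rgb [136.  63.  11.]
scene obj [228 153  32  32 664] ztop 45.1 mean [ 452.7 -133.2   42.8] rect [ 449.3 -133.4] [97. 59.] 15.2 rgb [36. 37. 35.]
scene obj [174 163  16  25 361] ztop 41.6 mean [ 457.2 -300.8   39.2] rect [ 454.2 -300.5] [40.1 74.8] 89.1 rgb [91. 92. 94.]
scene obj [243 196  18  23 344] ztop 58.9 mean [ 610.5 -128.4   56.8] rect [ 607.9 -127.5] [37.2 38.1] 84.3 rgb [133. 137. 131.]
scene obj [166 206  26  23 446] ztop 45.7 mean [ 615.7 -308.8   42. ] rect [ 612.7 -307.8] [53.3 50.2] 6.5 rgb [65. 29. 27.]
table z [np.float64(21.6), np.float64(21.3), np.float64(-1.0), np.float64(-1.1), np.float64(-0.6)]
```

View pics/crop.png

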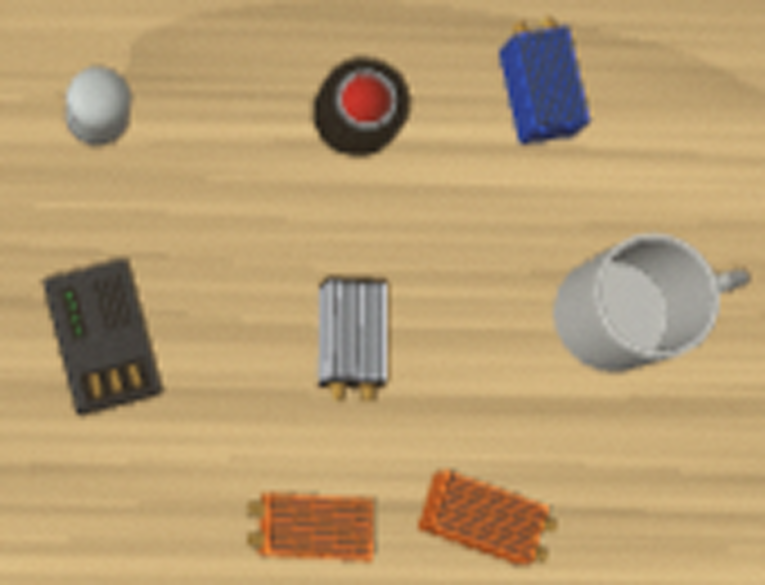

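View pics/case.png

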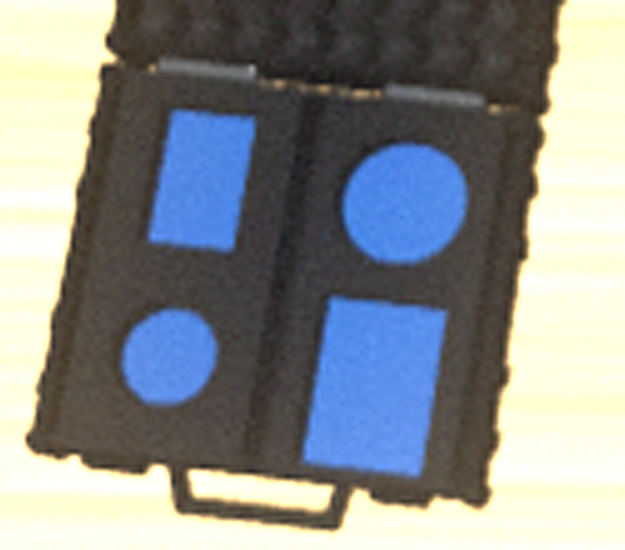

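The top crop shows the antenna (98,105), pod (362,105), battery (102,335) and module (353,335, sockets towards the robot). The mug is at (640,300), and the blue and orange decoys are clear of all four. The case view gives module pocket top left, pod top right, antenna bottom left and battery bottom right. I'll start with the antenna.

Emit:
servo_tool(
  motion=[
    [[0.6,-0.8,0,0,0,0.084,0],[0.6,-0.8,0,0,0,0.084,0],[0.6,-0.8,0,0,0,0.084,0],[0.6,-0.8,0,0,0,0.084,0],[0.6,-0.8,0,0,0,0.084,0],[0.6,-0.8,0,0,0,0.084,0],[0.6,-0.8,0,0,0,0.084,0],[0.6,-0.8,0,0,0,0.084,0],[0.6,-0.8,0,0,0,0.084,0],[0.6,-0.8,0,0,0,0.084,0]],
  ],
  newtons=25,
)

```text
clock: 1.1
eef_pos: [443.0, 130.6, 205.4]
eef_rot: [3.142, 0.0, 3.142]
wrist_force: [1.1, 1.9, -0.7]
finger_gap: 94.0
finger_force: 0.0
```

Emit:
servo_tool(
  motion=[
    [[0.325,-0.517,-0.16,0,0,0,0],[0.325,-0.517,-0.16,0,0,0,0],[0.325,-0.517,-0.16,0,0,0,0],[0.325,-0.517,-0.16,0,0,0,0],[0.325,-0.517,-0.16,0,0,0,0],[0.325,-0.517,-0.16,0,0,0,0],[0.325,-0.517,-0.16,0,0,0,0],[0.325,-0.517,-0.16,0,0,0,0],[0.325,-0.517,-0.16,0,0,0,0],[0.325,-0.517,-0.16,0,0,0,0]],
  ],
)

```text
clock: 2.1
eef_pos: [604.5, -124.5, 126.2]
eef_rot: [-3.142, 0.001, -3.14]
wrist_force: [-0.2, 0.1, 0.1]
finger_gap: 94.1
finger_force: 0.0
```

```bash
python3 - <<'E'
from h import *
c=shot('scene'); cv2.imwrite('pics/s1.png',cv2.resize(c['frame'][60:280,120:400,::-1],(763,600),interpolation=cv2.INTER_CUBIC))
print(manip.read_state()['joints'])
E
```

```text
[-2.62541554e-01  5.17901456e-01  1.40519399e+00  8.06916033e-05
  1.21756452e+00 -1.83498234e+00]
```

View pics/s1.png

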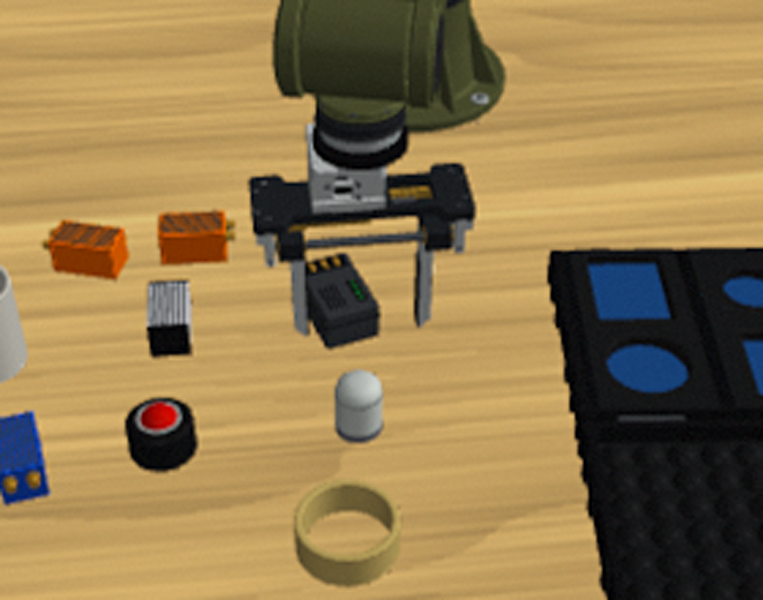

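The open fingers straddle the antenna's line: tips at (300,335) and (422,325), antenna at (358,405). Next I descend and grip.

Emit:
servo_tool(
  motion=[
    [[0,0,-0.07,0,0,0,0],[0,0,-0.14,0,0,0,0],[0,0,-0.19,0,0,0,0],[0,0,-0.211,0,0,0,0],[0,0,-0.211,0,0,0,0],[0,0,-0.211,0,0,0,1],[0,0,-0.211,0,0,0,1],[0,0,-0.211,0,0,0,1],[0,0,-0.211,0,0,0,1],[0,0,-0.211,0,0,0,1]],
  ],
)

```text
clock: 3.15
eef_pos: [604.8, -126.0, 20.3]
eef_rot: [-3.141, 0.0, -3.141]
wrist_force: [-0.2, -0.4, 0.7]
finger_gap: 57.3
finger_force: 0.0
```

Emit:
servo_tool(
  motion=[
    [[0,0,0,0,0,0,1],[0,0,0,0,0,0,1],[0,0,0.03,0,0,0,1],[0,0,0.08,0,0,0,1],[0,0,0.15,0,0,0,1],[0,0,0.22,0,0,0,1],[0,0,0.26,0,0,0,1],[0,0,0.26,0,0,0,1],[0,0,0.26,0,0,0,1]],
  ],
)

```text
clock: 4.05
eef_pos: [604.4, -125.8, 149.6]
eef_rot: [3.141, -0.0, -3.141]
wrist_force: [-0.3, -0.3, -1.7]
finger_gap: 43.6
finger_force: 25.0
```

Emit:
servo_tool(
  motion=[
    [[-0.01,0.04,0,0,0,0,1],[-0.04,0.13,0,0,0,0,1],[-0.065,0.23,0,0,0,0,1],[-0.09,0.33,0,0,0,0,1],[-0.12,0.43,0,0,0,0,1],[-0.145,0.53,0,0,0,0,1],[-0.17,0.63,0,0,0,0,1],[-0.2,0.73,0,0,0,0,1],[-0.215,0.79,0,0,0,0,1],[-0.223,0.815,0,0,0,0,1]],
  ],
)

```text
clock: 5.05
eef_pos: [490.6, 285.1, 148.5]
eef_rot: [-3.141, -0.002, -3.138]
wrist_force: [-0.0, -0.9, -1.4]
finger_gap: 43.3
finger_force: 25.0
```

Emit:
servo_tool(
  motion=[
    [[0,0,0,0,0,0,1],[0,0,-0.02,0,0,0,1],[0,0,-0.06,0,0,0,1],[0,0,-0.1,0,0,0,1],[0,0,-0.1,0,0,0,1]],
  ],
)

```text
clock: 5.55
eef_pos: [492.2, 279.4, 96.7]
eef_rot: [-3.139, -0.005, 3.14]
wrist_force: [-0.1, 0.7, -0.4]
finger_gap: 43.7
finger_force: 25.0
```

```bash
python3 - <<'E'
from h import *
c=shot('scene'); cv2.imwrite('pics/s2.png',cv2.resize(c['frame'][80:280,290:490,::-1],(600,600),interpolation=cv2.INTER_CUBIC))
E
```

```text
(no output)
```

View pics/s2.png

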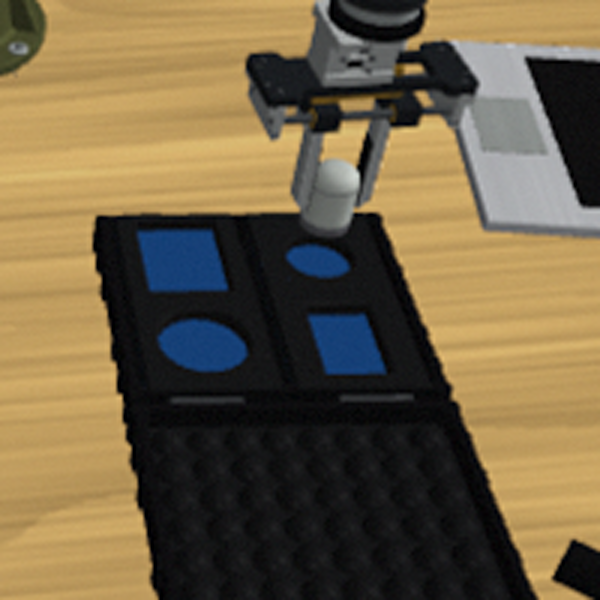

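The antenna hangs upright at (330,195), above the line of its pocket at (318,262). Now I lower it and read the state before releasing.

Emit:
servo_tool(
  motion=[
    [[0,0,-0.03,0,0,0,1],[0,0,-0.06,0,0,0,1],[0,0,-0.08,0,0,0,1],[0,0,-0.095,0,0,0,1],[0,0,-0.104,0,0,0,1],[0,0,-0.104,0,0,0,1],[0,0,-0.104,0,0,0,1]],
  ],
)

```text
clock: 6.3
eef_pos: [493.4, 281.7, 48.3]
eef_rot: [3.141, 0.0, -3.141]
wrist_force: [-0.3, -0.6, -2.3]
finger_gap: 43.9
finger_force: 25.0
```

Emit:
servo_tool(
  motion=[
    [[0,0,-0.004,0,0,0,1],[0,0,-0.004,0,0,0,0.3],[0,0,-0.004,0,0,0,0.3],[0,0,-0.004,0,0,0,0.3],[0,0,-0.004,0,0,0,0.3],[0,0,0.05,0,0,0,0.3],[0,0,0.12,0,0,0,0.3],[0,0,0.2,0,0,0,0.2],[0,0,0.2,0,0,0,0.2]],
  ],
)

```text
clock: 7.2
eef_pos: [495.1, 282.6, 153.4]
eef_rot: [3.138, 0.008, -3.141]
wrist_force: [0.3, -0.7, -0.3]
finger_gap: 74.6
finger_force: 0.0
```

Emit:
servo_tool(
  motion=[
    [[0.18,-0.9,0,0,0,0,0],[0.18,-0.9,0,0,0,0,0],[0.18,-0.9,0,0,0,0,0],[0.18,-0.9,0,0,0,0,0],[0.18,-0.9,0,0,0,0,0],[0.18,-0.9,0,0,0,0,0],[0.18,-0.9,0,0,0,0,0],[0.18,-0.9,0,0,0,0,0],[0.18,-0.9,0,0,0,0,0],[0.18,-0.9,0,0,0,0,0]],
  ],
)

```text
clock: 8.2
eef_pos: [583.1, -173.0, 147.1]
eef_rot: [-3.141, -0.0, 3.138]
wrist_force: [-0.3, -0.0, -0.8]
finger_gap: 94.1
finger_force: 0.0
```

Emit:
servo_tool(
  motion=[
    [[0.057,-0.282,-0.08,0,0,0,0],[0.057,-0.282,-0.08,0,0,0,0],[0.057,-0.282,-0.08,0,0,0,0],[0.057,-0.282,-0.08,0,0,0,0],[0.057,-0.282,-0.08,0,0,0,0],[0.057,-0.282,-0.08,0,0,0,0]],
  ],
)

```text
clock: 8.8
eef_pos: [612.0, -308.0, 108.3]
eef_rot: [3.142, 0.0, -3.14]
wrist_force: [-1.3, 0.7, 0.3]
finger_gap: 94.1
finger_force: 0.0
```

```bash
python3 - <<'E'
from h import *
s=manip.read_state(); print(s['eef_pos'],s['eef_rot'],s['joints'])
c=shot('scene'); cv2.imwrite('pics/s3.png',cv2.resize(c['frame'][60:280,120:440,::-1],(800,550),interpolation=cv2.INTER_CUBIC))
W=world(c);F=c['frame']
m=(F.min(2)>90)&(W[...,2]>45)&(W[...,2]<110)&(W[...,1]>230)&(W[...,1]<330)&(W[...,0]>430)&(W[...,0]<560)
T=W[m]; print(len(T),T.mean(0),T[:,2].max(), cv2.minAreaRect(T[:,:2].astype(np.float32)))
E
```

```text
[ 611.95644273 -308.02784719  108.29175402] [ 3.14151326e+00  2.95321102e-04 -3.14036648e+00] [-5.19856596e-01  6.85091088e-01  1.18435475e+00  2.25883291e-04
  1.27193022e+00 -2.09194559e+00]
256 [505.51538887 278.09850684  71.21989508] 86.89018253969516 ((498.90008544921875, 279.87127685546875), (39.66395950317383, 37.85432052612305), 78.9301528930664)
```

View pics/s3.png

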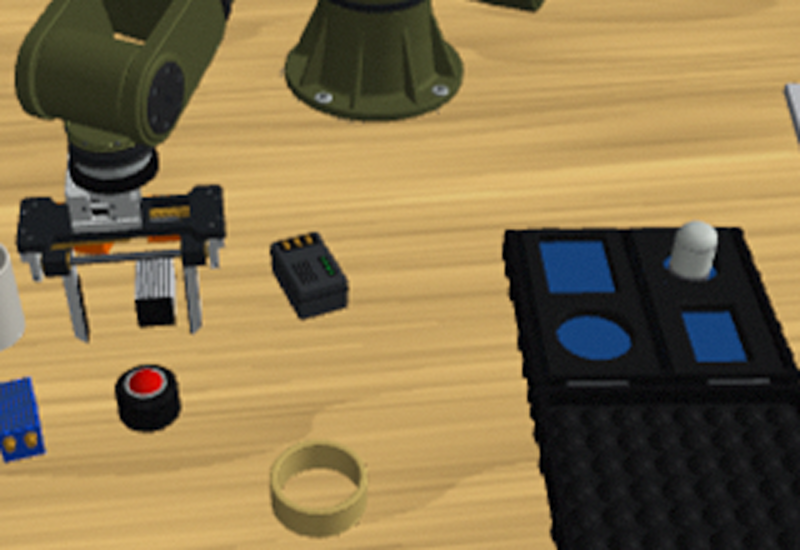

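The antenna stands upright in its pocket (top at z≈87, as expected) and the gripper straddles the pod at (148,395). Now I grip the pod.

Emit:
servo_tool(
  motion=[
    [[0,0,-0.07,0,0,0,0],[0,0,-0.14,0,0,0,0],[0,0,-0.184,0,0,0,0],[0,0,-0.184,0,0,0,0],[0,0,-0.184,0,0,0,0],[0,0,-0.184,0,0,0,1],[0,0,-0.184,0,0,0,1],[0,0,-0.184,0,0,0,1],[0,0,-0.184,0,0,0,1],[0,0,-0.184,0,0,0,1]],
  ],
)

```text
clock: 9.85
eef_pos: [611.8, -309.6, 16.4]
eef_rot: [-3.141, 0.0, -3.142]
wrist_force: [-0.6, 0.4, 2.6]
finger_gap: 61.4
finger_force: 25.0
```

Emit:
servo_tool(
  motion=[
    [[0,0,0,0,0,0,1],[0,0,0,0,0,0,1],[0,0,0.03,0,0,0,1],[0,0,0.08,0,0,0,1],[0,0,0.15,0,0,0,1],[0,0,0.22,0,0,0,1],[0,0,0.26,0,0,0,1],[0,0,0.26,0,0,0,1],[0,0,0.26,0,0,0,1]],
  ],
)

```text
clock: 10.75
eef_pos: [611.4, -309.2, 145.2]
eef_rot: [3.141, -0.001, -3.141]
wrist_force: [-0.5, 0.8, -2.6]
finger_gap: 61.6
finger_force: 25.0
```

Emit:
servo_tool(
  motion=[
    [[-0.002,0.04,0,0,0,0,1],[-0.005,0.12,0,0,0,0,1],[-0.01,0.21,0,0,0,0,1],[-0.015,0.3,0,0,0,0,1],[-0.02,0.39,0,0,0,0,1],[-0.025,0.48,0,0,0,0,1],[-0.03,0.57,0,0,0,0,1],[-0.035,0.66,0,0,0,0,1],[-0.037,0.75,0,0,0,0,1],[-0.039,0.83,0,0,0,0,1]],
  ],
)

```text
clock: 11.75
eef_pos: [591.0, 107.6, 144.1]
eef_rot: [-3.141, -0.003, -3.141]
wrist_force: [0.6, -0.1, -1.5]
finger_gap: 61.6
finger_force: 25.0
```

Emit:
servo_tool(
  motion=[
    [[0,0.055,0,0,0,0,1],[0,0.083,0,0,0,0,1],[0,0.083,0,0,0,0,1],[0,0.083,-0.04,0,0,0,1],[0,0.083,-0.09,0,0,0,1],[0,0.083,-0.13,0,0,0,1],[0,0.083,-0.14,0,0,0,1],[0,0.083,-0.14,0,0,0,1],[0,0.083,-0.14,0,0,0,1]],
  ],
)

```text
clock: 12.65
eef_pos: [592.7, 146.5, 76.9]
eef_rot: [3.141, 0.001, 3.141]
wrist_force: [0.6, -0.8, -2.3]
finger_gap: 61.3
finger_force: 25.0
```

Emit:
servo_tool(
  motion=[
    [[0,0,-0.02,0,0,0,1],[0,0,-0.04,0,0,0,1],[0,0,-0.055,0,0,0,1],[0,0,-0.063,0,0,0,1],[0,0,-0.066,0,0,0,1],[0,0,-0.066,0,0,0,1]],
  ],
)

```text
clock: 13.25
eef_pos: [592.2, 147.1, 42.9]
eef_rot: [-3.142, -0.0, -3.141]
wrist_force: [1.0, 0.1, -2.8]
finger_gap: 61.2
finger_force: 25.0
```

Emit:
servo_tool(
  motion=[
    [[0,0,0,0,0,0,0.15],[0,0,0,0,0,0,0.15],[0,0,0,0,0,0,0.15],[0,0,0,0,0,0,0.15],[0,0,0.05,0,0,0,0.15],[0,0,0.12,0,0,0,0.15],[0,0,0.2,0,0,0,0.15],[0,0,0.2,0,0,0,0.15]],
  ],
)

```text
clock: 14.05
eef_pos: [594.3, 147.5, 148.8]
eef_rot: [3.14, 0.009, -3.141]
wrist_force: [-0.2, 0.0, -0.4]
finger_gap: 79.9
finger_force: 0.0
```

Emit:
servo_tool(
  motion=[
    [[-0.278,-0.895,0,0,0,-0.006,0.25],[-0.278,-0.895,0,0,0,-0.006,0.25],[-0.278,-0.895,0,0,0,-0.006,0.25],[-0.278,-0.895,0,0,0,-0.006,0.25],[-0.278,-0.895,0,0,0,-0.006,0.25],[-0.278,-0.895,0,0,0,-0.006,0.25],[-0.278,-0.895,0,0,0,-0.006,0.25],[-0.278,-0.895,0,0,0,-0.006,0.25],[-0.278,-0.895,0,0,0,-0.006,0.25],[-0.278,-0.895,0,0,0,-0.006,0.25]],
  ],
)

```text
clock: 15.05
eef_pos: [451.5, -303.8, 142.6]
eef_rot: [-3.141, -0.0, 3.12]
wrist_force: [-0.3, 1.4, 0.7]
finger_gap: 70.6
finger_force: 0.0
```

Emit:
servo_tool(
  motion=[
    [[0,0,-0.04,0,0,0,0.25],[0,0,-0.08,0,0,0,0.25],[0,0,-0.08,0,0,0,0.25],[0,0,-0.08,0,0,0,0.25]],
  ],
)

```text
clock: 15.45
eef_pos: [453.3, -300.3, 103.2]
eef_rot: [3.141, -0.0, 3.123]
wrist_force: [0.4, -0.3, 0.2]
finger_gap: 70.4
finger_force: 0.0
```

```bash
python3 - <<'E'
from h import *
s=manip.read_state(); print(s['eef_pos'],s['eef_rot'],s['joints'])
c=shot('scene'); cv2.imwrite('pics/s4.png',cv2.resize(c['frame'][60:280,120:440,::-1],(800,550),interpolation=cv2.INTER_CUBIC))
E
```

```text
[ 453.25757332 -300.32759378  103.18666433] [ 3.14142312e+00 -2.28032624e-04  3.12302021e+00] [-6.52545474e-01  3.92457981e-01  1.64885207e+00  1.70231446e-06
  1.10056675e+00 -2.20477010e+00]
```

View pics/s4.png

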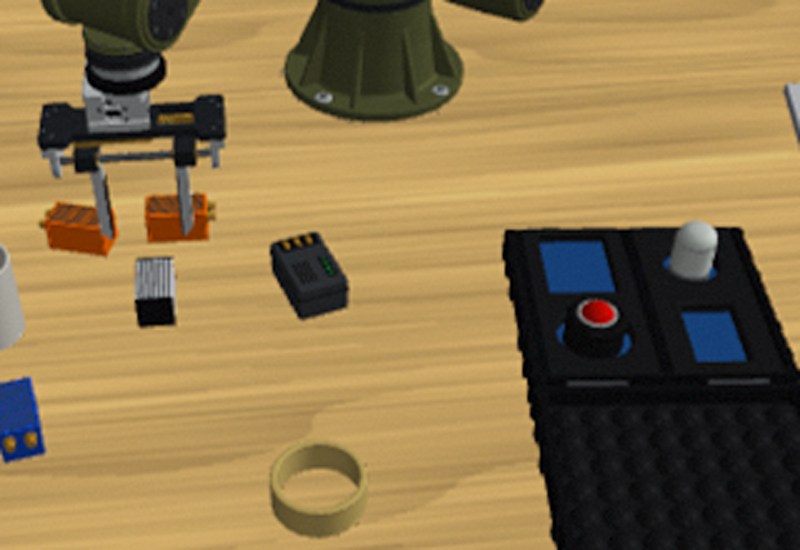

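The pod sits in its round pocket at (597,325), and the gripper is lined up behind and above the module at (155,290). Now I grip the module.

Emit:
servo_tool(
  motion=[
    [[0,0,-0.07,0,0,0,0.25],[0,0,-0.13,0,0,0,0.25],[0,0,-0.172,0,0,0,0.25],[0,0,-0.172,0,0,0,0.25],[0,0,-0.172,0,0,0,0.25],[0,0,-0.172,0,0,0,1],[0,0,-0.172,0,0,0,1],[0,0,-0.172,0,0,0,1],[0,0,-0.172,0,0,0,1],[0,0,-0.172,0,0,0,1]],
  ],
)

```text
clock: 16.5
eef_pos: [453.3, -300.6, 17.4]
eef_rot: [-3.141, 0.0, 3.123]
wrist_force: [-0.8, 0.3, 5.6]
finger_gap: 40.0
finger_force: 25.0
```

Emit:
servo_tool(
  motion=[
    [[0,0,0,0,0,0,1],[0,0,0,0,0,0,1],[0,0,0.03,0,0,0,1],[0,0,0.08,0,0,0,1],[0,0,0.15,0,0,0,1],[0,0,0.22,0,0,0,1],[0,0,0.26,0,0,0,1],[0,0,0.26,0,0,0,1],[0,0,0.26,0,0,0,1]],
  ],
)

```text
clock: 17.4
eef_pos: [452.9, -300.2, 146.5]
eef_rot: [3.141, -0.0, 3.123]
wrist_force: [0.6, -0.6, -1.3]
finger_gap: 39.6
finger_force: 25.0
```

Emit:
servo_tool(
  motion=[
    [[0.01,0.04,0,0,0,-0.005,1],[0.03,0.12,0,0,0,-0.01,1],[0.055,0.21,0,0,0,-0.015,1],[0.08,0.3,0,0,0,-0.02,1],[0.105,0.39,0,0,0,-0.025,1],[0.13,0.48,0,0,0,-0.025,1],[0.155,0.57,0,0,0,-0.025,1],[0.18,0.66,0,0,0,-0.025,1],[0.205,0.75,0,0,0,-0.025,1],[0.23,0.84,0,0,0,-0.025,1]],
  ],
)

```text
clock: 18.4
eef_pos: [567.6, 121.5, 145.1]
eef_rot: [-3.141, -0.003, 3.044]
wrist_force: [0.3, 0.1, -2.2]
finger_gap: 39.9
finger_force: 25.0
```

Emit:
servo_tool(
  motion=[
    [[0.022,0.09,0,0,0,0,1],[0.045,0.18,0,0,0,0,1],[0.062,0.26,0,0,0,0,1],[0.072,0.302,0,0,0,0,1],[0.072,0.302,0,0,0,0,1],[0.072,0.302,-0.04,0,0,0,1],[0.072,0.302,-0.09,0,0,0,1],[0.072,0.302,-0.13,0,0,0,1],[0.072,0.302,-0.13,0,0,0,1],[0.072,0.302,-0.13,0,0,0,1]],
  ],
)

```text
clock: 19.4
eef_pos: [604.0, 269.9, 81.7]
eef_rot: [-3.141, -0.001, 3.044]
wrist_force: [-0.7, 0.2, -0.8]
finger_gap: 39.7
finger_force: 25.0
```

Emit:
servo_tool(
  motion=[
    [[0,0.001,-0.02,0,0,0,1],[0,0.001,-0.04,0,0,0,1],[0,0.001,-0.06,0,0,0,1],[0,0.001,-0.07,0,0,0,1],[0,0.001,-0.075,0,0,0,1],[0,0.001,-0.075,0,0,0,1],[0,0.001,-0.075,0,0,0,1]],
  ],
)

```text
clock: 20.1
eef_pos: [604.4, 271.2, 44.8]
eef_rot: [3.141, 0.0, 3.044]
wrist_force: [-0.5, 0.1, -2.3]
finger_gap: 39.7
finger_force: 25.0
```

Emit:
servo_tool(
  motion=[
    [[0,0,0,0,0,0,0.35],[0,0,0,0,0,0,0.35],[0,0,0,0,0,0,0.35],[0,0,0,0,0,0,0.35],[0,0,0.05,0,0,0,0.35],[0,0,0.12,0,0,0,0.35],[0,0,0.2,0,0,0,0.35],[0,0,0.2,0,0,0,0.35]],
  ],
)

```text
clock: 20.9
eef_pos: [606.2, 271.9, 150.8]
eef_rot: [3.137, 0.008, 3.044]
wrist_force: [-0.2, -0.2, 0.1]
finger_gap: 61.4
finger_force: 0.0
```

Emit:
servo_tool(
  motion=[
    [[-0.311,-0.809,0,0,0,0.117,0],[-0.311,-0.809,0,0,0,0.117,0],[-0.311,-0.809,0,0,0,0.117,0],[-0.311,-0.809,0,0,0,0.117,0],[-0.311,-0.809,0,0,0,0.117,0],[-0.311,-0.809,0,0,0,0.117,0],[-0.311,-0.809,0,0,0,0.117,0],[-0.311,-0.809,0,0,0,0.117,0],[-0.311,-0.809,0,0,0,0.117,0],[-0.311,-0.809,0,0,0,0.117,0]],
  ],
)

```text
clock: 21.9
eef_pos: [447.4, -136.2, 144.3]
eef_rot: [-3.141, -0.0, -2.875]
wrist_force: [0.1, 0.4, 0.3]
finger_gap: 93.9
finger_force: 0.0
```

Emit:
servo_tool(
  motion=[
    [[0,0,-0.04,0,0,0,0],[0,0,-0.08,0,0,0,0],[0,0,-0.08,0,0,0,0],[0,0,-0.08,0,0,0,0]],
  ],
)

```text
clock: 22.3
eef_pos: [448.9, -132.9, 104.7]
eef_rot: [3.141, -0.0, -2.871]
wrist_force: [-0.9, 0.4, 0.4]
finger_gap: 93.9
finger_force: 0.0
```

```bash
python3 - <<'E'
from h import *
s=manip.read_state(); print(s['eef_pos'],s['eef_rot'],s['joints'])
c=shot('scene'); cv2.imwrite('pics/s5.png',cv2.resize(c['frame'][60:280,120:440,::-1],(800,550),interpolation=cv2.INTER_CUBIC))
E
```

```text
[ 448.88957859 -132.93005828  104.72156545] [ 3.14131302e+00 -2.89445914e-04 -2.87077335e+00] [-3.66192405e-01  2.35850725e-01  1.85617484e+00  6.06724719e-05
  1.04996609e+00 -2.20783820e+00]
```

View pics/s5.png

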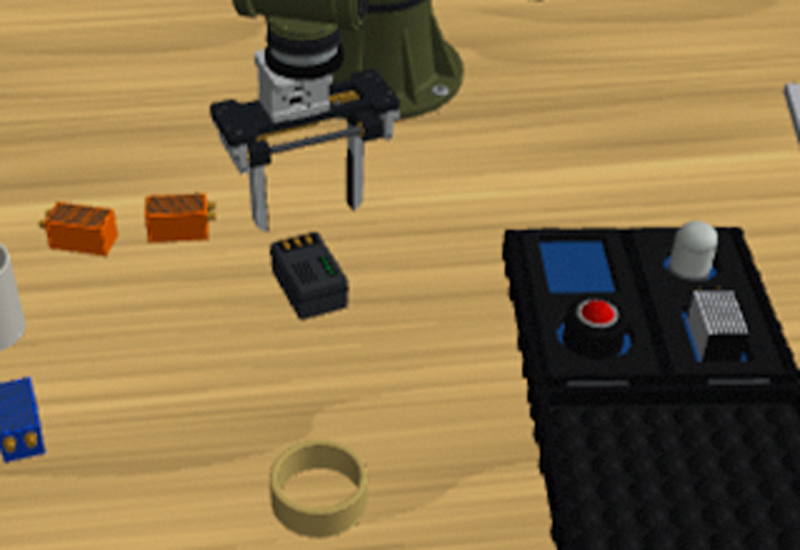

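The module is in its pocket at (718,325), and the gripper is turned to match the battery at (310,275). Now I grip the battery.

Emit:
servo_tool(
  motion=[
    [[0,0,-0.07,0,0,0,0],[0,0,-0.13,0,0,0,0],[0,0,-0.173,0,0,0,0],[0,0,-0.173,0,0,0,0],[0,0,-0.173,0,0,0,0],[0,0,-0.173,0,0,0,1],[0,0,-0.173,0,0,0,1],[0,0,-0.173,0,0,0,1],[0,0,-0.173,0,0,0,1],[0,0,-0.173,0,0,0,1]],
  ],
  newtons=40,
)

```text
clock: 23.35
eef_pos: [448.8, -133.4, 18.2]
eef_rot: [-3.142, 0.0, -2.871]
wrist_force: [-1.4, 3.0, 6.5]
finger_gap: 58.2
finger_force: 40.2
```

Emit:
servo_tool(
  motion=[
    [[0,0,0,0,0,0,1],[0,0,0,0,0,0,1],[0,0,0.03,0,0,0,1],[0,0,0.08,0,0,0,1],[0,0,0.15,0,0,0,1],[0,0,0.22,0,0,0,1],[0,0,0.26,0,0,0,1],[0,0,0.26,0,0,0,1],[0,0,0.26,0,0,0,1]],
  ],
)

```text
clock: 24.25
eef_pos: [448.2, -133.3, 146.8]
eef_rot: [3.141, -0.001, -2.871]
wrist_force: [-0.7, -0.4, -3.4]
finger_gap: 57.4
finger_force: 40.0
```

Emit:
servo_tool(
  motion=[
    [[0.004,0.04,0,0,0,-0.01,1],[0.013,0.12,0,0,0,-0.025,1],[0.023,0.21,0,0,0,-0.045,1],[0.032,0.3,0,0,0,-0.065,1],[0.042,0.39,0,0,0,-0.085,1],[0.052,0.48,0,0,0,-0.1,1],[0.06,0.55,0,0,0,-0.11,1],[0.063,0.583,0,0,0,-0.117,1],[0.063,0.583,0,0,0,-0.117,1],[0.063,0.583,0,0,0,-0.117,1]],
  ],
)

```text
clock: 25.25
eef_pos: [479.5, 157.7, 146.3]
eef_rot: [-3.14, -0.003, 3.045]
wrist_force: [0.2, -1.4, -3.4]
finger_gap: 57.8
finger_force: 40.0
```

Emit:
servo_tool(
  motion=[
    [[0,0,-0.04,0,0,0,1],[0,0,-0.09,0,0,0,1],[0,0,-0.13,0,0,0,1],[0,0,-0.13,0,0,0,1],[0,0,-0.13,0,0,0,1]],
  ],
)

```text
clock: 25.75
eef_pos: [480.2, 157.3, 83.1]
eef_rot: [-3.141, -0.001, 3.044]
wrist_force: [-0.3, 0.5, -3.4]
finger_gap: 57.5
finger_force: 40.0
```

Emit:
servo_tool(
  motion=[
    [[0,0.001,-0.02,0,0,0,1],[0,0.001,-0.04,0,0,0,1],[0,0.001,-0.06,0,0,0,1],[0,0.001,-0.07,0,0,0,1],[0,0.001,-0.075,0,0,0,1],[0,0.001,-0.075,0,0,0,1],[0,0.001,-0.075,0,0,0,1]],
  ],
)

```text
clock: 26.45
eef_pos: [480.4, 158.6, 45.7]
eef_rot: [3.141, 0.0, 3.044]
wrist_force: [-0.3, -0.4, -4.0]
finger_gap: 58.0
finger_force: 40.0
```

Emit:
servo_tool(
  motion=[
    [[0,0,0,0,0,0,0.17],[0,0,0,0,0,0,0.17],[0,0,0,0,0,0,0.17],[0,0,0,0,0,0,0.17],[0,0,0.05,0,0,0,0.17],[0,0,0.12,0,0,0,0.17],[0,0,0.2,0,0,0,0.17],[0,-0.1,0.28,0,0,0,0.17],[0,-0.2,0.28,0,0,0,0.17],[0,-0.3,0.28,0,0,0,0.17]],
  ],
)

```text
clock: 27.45
eef_pos: [480.4, 18.8, 186.9]
eef_rot: [3.141, 0.003, 3.046]
wrist_force: [0.1, -0.7, -0.1]
finger_gap: 78.1
finger_force: 0.0
```

Emit:
servo_tool(
  motion=[
    [[0,-0.1,0,0,0,0,0],[0,-0.2,0,0,0,0,0],[0,-0.3,0,0,0,0,0],[0,-0.3,0,0,0,0,0],[0,-0.3,0,0,0,0,0]],
  ],
)

```text
clock: 27.95
eef_pos: [480.0, -130.5, 185.0]
eef_rot: [3.141, -0.0, 3.042]
wrist_force: [-0.2, 0.8, 0.6]
finger_gap: 93.8
finger_force: 0.0
```

```bash
python3 - <<'E'
from h import *
for n in('top','scene'):
    c=shot(n); W=world(c); print(n)
    for k,x,y,h in(('pod',592,147.4,50),('ant',494.3,281.6,60),('bat',480,158.4,44),('mod',603.8,270.7,40)):
        m=(abs(W[...,0]-x)<62)&(abs(W[...,1]-y)<52)&(W[...,2]>26+h-10); T=W[m]
        print(k,'dz',(np.median(T[:,2])-26-h).round(1),np.percentile(T[:,2],98).round(1)-26-h,np.round(cv2.minAreaRect(T[:,:2].astype(np.float32))[0]-np.array([x,y]),1))
    if n=='top': a=cv2.resize(c['frame'][125:235,80:205,::-1],(625,550),interpolation=cv2.INTER_CUBIC)
    else: a=cv2.resize(c['frame'][130:230,310:440,::-1],(715,550),interpolation=cv2.INTER_CUBIC)
    cv2.imwrite(f'pics/end_{n}.png',cv2.convertScaleAbs(a,alpha=1.8))
E
```

```text
top
pod dz -6.5 2.5999999999999943 [ 0.  -1.4]
ant dz -1.0 4.0 [-0.4 -0.5]
bat dz 1.2 5.5 [-1.1  0.1]
mod dz 1.3 5.299999999999997 [-4.8  0.5]
scene
pod dz -5.8 0.5 [-0.4  0.7]
ant dz -3.7 1.0999999999999943 [ 5.2 -2.1]
bat dz -1.3 2.5 [-0.2  0.4]
mod dz -1.6 1.9000000000000057 [0.4 0.3]
```

View pics/end_top.png

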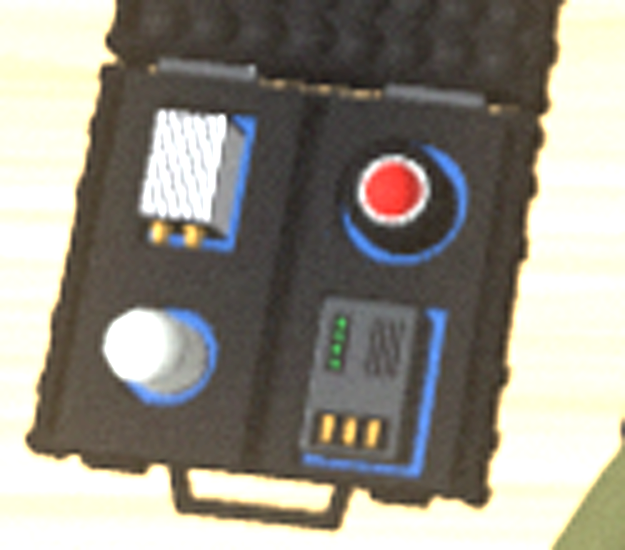

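View pics/end_scene.png

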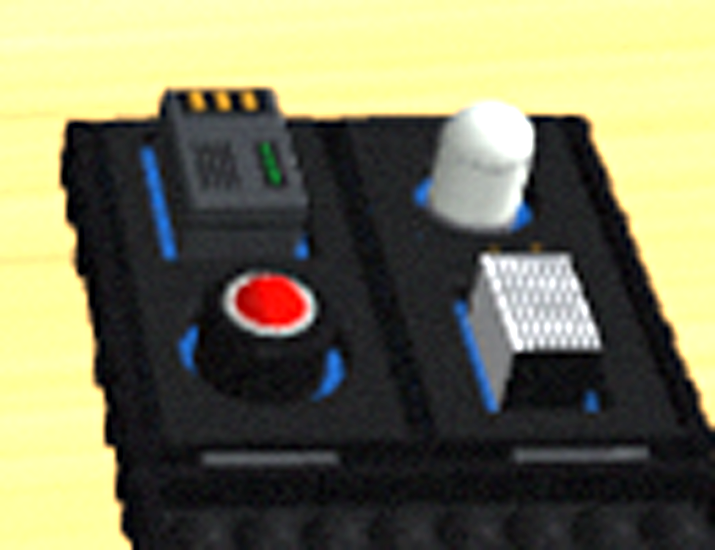

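Both views show all four items upright and centred. The top view has the module at (190,175), pod at (395,200), antenna at (160,350) and battery at (360,380). Heights match items resting on the pocket floors, so I'm handing in.

```bash
python3 -c "
from cell import manip
print(manip.sign_off())"
```

```text
the job is handed in; nothing more can be done
None
```

The pod, antenna, battery pack and radio module are each packed upright in their own pocket, I steered clear of the mug and tape throughout, and the job is handed in at about 28 s; the hand-in returned no verdict.

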